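Restore a microscope's focus and lamp settings

TASK

Put the microscope back to its noted setting for the next inspection: turn the round focus knob on its sloping drum until the knob's white line points at the black index line on the silver collar around it, and turn the dial on top of the lamp supply box until its white line points at the single long mark of its scale. Both lines should match to within about 5 degrees; let go of both and leave the loose parts on the bench where they stand.

Things in the scene. Friction and masses are not known exactly. Their poses are not given: they have to be found in the camera images.
- microscope: White microscope fixed to the bench, base 250 x 130 mm, 440 mm tall, origin under the base. Eyepieces to its +x, column at its -x end; on its +y side a white drum (110 mm diameter) has a sloping face with the focus knob. Face centre at (-20, 135, 100) mm here; its axis leans 35 deg from vertical towards +y. A tool coming along that axis stays clear of the head.
- focus (a joint): Angle of the focus knob (rad, range -3.1 to 3.1, stiff, stays where left); grows counter-clockwise as seen looking at the knob's face. The knob is aligned when this value equals index.
- focus_grip (a point): Grip point on the focus knob's axis, 36 mm above the sloping face, 13 mm below the knob's top. Turns with the knob: z is the outward axis, x points to the white line. The black ribbed grip is a round cylinder, 44 mm diameter, from 9 to 49 mm above the face; below it a 60 mm diameter skirt up to 9 mm and the flat collar, 95 mm diameter, 3 mm high.
- focus_mark (a point): Point in line with the knob's white line, 36 mm from the axis and 4 mm above the face; turns with the knob. The white line is 3 mm wide and runs over the top, down the side and over the skirt.
- index (a joint): Angle of the silver collar around the focus knob (rad), the same zero and sense as focus. It is already set and does not need to be touched.
- index_mark (a point): Point on the collar's single black index line (3 mm wide, 15 mm long), 36 mm from the axis, 4 mm above the face. The knob is aligned when focus_mark lies on this point.
- lampbox: Black lamp supply box fixed to the bench, 130 x 160 mm, 68 mm high, origin under its middle. On its top a silver round scale (94 mm diameter) centred at (0, 15) mm, with short ticks every 15 deg and one long mark that points to the box's +x.
- dial (a joint): Angle of the lamp dial (rad, range -2.4 to 2.4, stays where left); grows counter-clockwise seen from above; 0 when its white line points at the long mark.
- dial_grip (a point): Point on the dial's upright axis to grip at, 96 mm above the bench and 10 mm below the dial's top. Turns with the dial: z up, x towards its white line. The black grip is a bar 44 mm long (along x), 14 mm thick (along y) and 30 mm high, on a 56 mm skirt whose top is 76 mm above the bench.
- dial_mark (a point): Point in line with the dial's white line, 32 mm from its axis, 71 mm above the bench; turns with the dial.
- lamp_long_mark (a point): Inner part of the scale's long mark (3 mm wide, 16 mm long), 32 mm from the dial's axis, 71 mm above the bench. The dial is set when dial_mark lies on this point.
- objective: Bystander: loose aluminium microscope objective standing upright, 32 mm diameter, 52 mm tall; origin under its middle. Leave alone.
- motor_unit: Bystander: loose small motor unit, 50 x 60 mm block 30 mm high with an upright steel cylinder of 44 mm diameter, 85 mm tall in all; origin under its middle. Leave alone.
- lens_mount: Bystander: loose black lens ring lying flat, 48 mm diameter, 16 mm high; origin under its middle. Leave alone.
There are look-alikes about, which are no part of the job. What is shaped like the lampbox but turquoise is not meant.

How it is judged:
By the outcome, as a careful person would: the job done as asked, in the order asked, and still so for the second after the job is handed in, with the robot touching nothing.
It also fails if it takes over 59 s, if anything falls off the work surface, if the arm or the gripper's body presses on something with over 40 N, if the wrist force passes 120 N, or if a joint passes its speed limit or range.

ROBOT

A 6-joint arm with a two-finger parallel gripper is mounted at the origin on the work surface. World frame = base frame: x ahead of the robot, y to its left, z up, the work surface at z = 0. Lengths are in m, angles in rad, forces in N, time in s.
With the tool pointing down it reaches from about 0.3 to 0.875 m from the base axis. Payload 6.4 kg.
Tool frame: the origin (TCP) lies where the fingers leave the gripper's body, on its centre line; the fingertips stand 73 mm ahead of it and the grasp point (between the pads) lies 54 mm ahead of it; z points along the fingers, y is the line along which they close (so a half turn about z gives the same grasp; the last joint's range is limited). The gripper opens to 85 mm and grips with 20 to 120 N. Pads are 22 mm wide; open, the fingers measure 114 mm over their backs; the gripper's body (76 mm by 85 mm) begins 54 mm behind the grasp point. The pads swing forward as they close: fully open they stand 13 mm farther back than shut.
Start: joints at [-1.502, 0.181, 1.607, -0, 1.354, -0.206], TCP at [0.156, -0.553, 0.304] pointing down, gripper open.
Joint ranges: [-2.99, 2.99], [-0.89, 2.07], [0.3, 2.58], [-1.14, 4.28], [0, 2.63], [-3.12, 3.12]. Speed limits (rad/s): [2.57, 2.57, 3.01, 3.14, 3.14, 3.14].

INTERFACE

Orientations are given as a unit quaternion [w, x, y, z].
In Python, from bench import ctrl gives the robot as it stands.
- The arm moves only by the tool carry_out, never from a script. Its argument "steps" is one flat list of numbers, 7 for each row, row after row: the shift along the tool's x, y, z in m, then the turn, a rotation vector about the tool's x, y, z in rad, then the opening, from 0 (shut) to 1 (fully open). In form: [dx, dy, dz, wx, wy, wz, claw, dx, dy, dz, wx, wy, wz, claw, ...]. A call has 1 to 20 rows; each row is the pose to reach, as a shift and turn from the pose commanded when the call began, along the tool's axes at that moment; what a row does not reach only later rows make up. A row lasts 1/10 s, in which the tool goes at most 50 mm and 8.59 degrees, less where a joint would pass 70% of its speed; a pose out of reach is approached as far as the arm can. A call with a gripper value outside its range is refused whole. The fingers move at their own pace and stop on an object; the grip force is fixed at half the most. Time passes only in rows, so rows that repeat a pose let the fingers close. It gives the time, the measured TCP pose, the force, the opening and the grip force at its end, in the units of the state.
- ctrl.get_obs(): the state, without advancing time (a new reading comes with each control period).
- ctrl.camera(name): name is "side" or "top"; returns the picture (384x512x3 uint8, red, green, blue); there is no depth.
- ctrl.camera_params(name): a dict with "vertical_fov" (degrees; the focal length in pixels is half the picture's height over the tangent of half this angle, whatever the lens; pixels are square), "cx", "cy" (the principal point, pixels), "k1" (the pictures are not rectified: a ray, as slopes to the right and down, at radius r is drawn at 1 + k1 r^2 times it, then the intrinsics apply), "cam_to_world" (4x4, takes a point from camera to world coordinates). Camera axes: x right, y down, z forward; pixel columns grow to the right and rows downward; lengths in m; the calibration is good to about 2 mm. A picture is of the moment at which its call begins. camera_params takes no time and is no camera call.
- ctrl.hand_in(): hands the job in; it is judged then, once.
The state is a dict: "time_s": time; "q": joint angles; "dq": joint speeds; "joint_efforts": joint torques, N m; "eef_pos": TCP position; "eef_rot": TCP orientation; "wrist_force": force on the tool from outside, world axes, zero at the start; "torque": the same for the moment, N m; "opening": opening from 0.0 (shut) to 1.0 (fully open); "grasp_force": force on a finger pad.
Only numpy, scipy, OpenCV 4.12 (cv2) and the standard library are available. Lean on these libraries where they do the work, as an engineer would, in place of code of your own. Each camera call takes 0.05 s, during which the arm holds its last target. There are 200 camera calls.

## Working session

There is one attempt and no reset: what is moved stays moved. The work goes in short steps, Python scripts to look and compute and a tool call to move; the robot and the scene stay as the last step left them, time stands still between calls to the robot, and variables do not carry over. Pictures are saved under pics/ and viewed, at most 10 in all, crops included, and the job is handed in when it is done.

Besides the shell and the picture viewer there is one more tool, called after "Emit:" as name(argument=value, ...), one argument or row to a line, values as JSON. carry_out: Moves the arm, as the interface text tells. Its arguments: {"type":"object","properties":{"steps":{"type":"array"}},"required":["steps"]}

```bash
mkdir -p pics; ls; python3 - <<'E'
from bench import ctrl
import cv2
for n in("side","top"):
    im=ctrl.camera(n); cv2.imwrite(f"pics/{n}0.png",cv2.cvtColor(im,cv2.COLOR_RGB2BGR))
    p=ctrl.camera_params(n); print(n,p)
o=ctrl.get_obs(); print(o)
E
```

```text
pics
side {'vertical_fov': 55.36780630123374, 'cx': 253.65608250738723, 'cy': 189.71086786770627, 'k1': -0.014339927649543775, 'cam_to_world': array([[-0.96683981, -0.19103491,  0.16948877,  0.37321718],
       [-0.25498946,  0.68525291, -0.68220878,  0.8459272 ],
       [ 0.01418302, -0.70280446, -0.71124168,  0.77744829],
       [ 0.        ,  0.        ,  0.        ,  1.        ]])}
top {'vertical_fov': 46.731551749415054, 'cx': 254.42397045244206, 'cy': 195.51589007297775, 'k1': 0.049832697328998775, 'cam_to_world': array([[ 0.00812991, -0.99437652,  0.10558993,  0.40436909],
       [-0.99993693, -0.00726606,  0.00856333,  0.18498316],
       [-0.00774796, -0.10565289, -0.99437289,  1.42104662],
       [ 0.        ,  0.        ,  0.        ,  1.        ]])}
{'time_s': 0.1, 'q': array([-1.50227877e+00,  1.81494420e-01,  1.60788724e+00,  1.93665294e-06,
        1.35383119e+00, -2.06311097e-01]), 'dq': array([ 0.00025171, -0.00314327, -0.0021904 ,  0.00256541, -0.00028556,
       -0.00026601]), 'joint_efforts': array([ 7.08647294e-04, -4.45875800e+01, -3.52238667e+01, -2.63011325e-04,
        4.12876136e-03,  2.51449387e-05]), 'eef_pos': array([ 0.15602907, -0.55302815,  0.30306864]), 'eef_rot': array([-8.08109067e-04,  9.90573202e-01,  1.36982025e-01,  5.67120684e-05]), 'wrist_force': array([ 0.99435255,  0.17820732, -0.58701736]), 'torque': array([-0.02918889, -0.03071199,  0.0135978 ]), 'grasp_force': 0.0, 'opening': 1.0009324428724522}
```

View pics/side0.png

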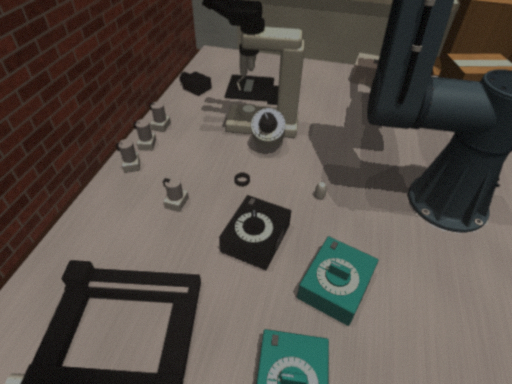

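View pics/top0.png

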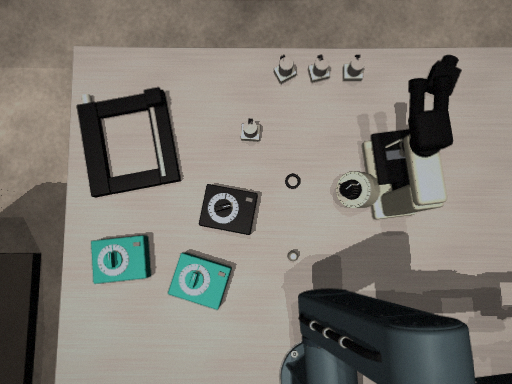

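The side view shows the black lamp box dial at (253,226) and the focus knob at (267,124). The top view shows the same at (222,208) and (353,189), with objective at (293,255) and lens ring at (293,181). Next I'll zoom into both.

```bash
cat > h.py <<'E'
import numpy as np, cv2
from bench import ctrl
def K(n):
    p=ctrl.camera_params(n); f=192/np.tan(np.radians(p["vertical_fov"]/2)); return p,f,np.array(p["cam_to_world"])
def ray(n,u,v):
    p,f,T=K(n); d=np.array([(u-p["cx"])/f,(v-p["cy"])/f]); s=d.copy()
    for _ in range(10): s=d/(1+p["k1"]*(s@s))
    r=T[:3,:3]@np.array([*s,1]); return T[:3,3],r/np.linalg.norm(r)
def onplane(n,u,v,p0,nrm=(0,0,1)):
    o,r=ray(n,u,v); nrm=np.array(nrm); return o+r*((np.array(p0)-o)@nrm)/(r@nrm)
def cross(a,b):  # a,b: (o,r)
    A=np.stack([a[1],-b[1]],1); t=np.linalg.lstsq(A,b[0]-a[0],rcond=None)[0]
    p=a[0]+t[0]*a[1]; q=b[0]+t[1]*b[1]; return (p+q)/2,np.linalg.norm(p-q)
def proj(n,P):
    p,f,T=K(n); c=T[:3,:3].T@(np.array(P)-T[:3,3]); s=c[:2]/c[2]; s=s*(1+p["k1"]*(s@s)); return s*f+[p["cx"],p["cy"]]
def crop(im,u,v,h,k): return cv2.resize(im[v-h:v+h,u-h:u+h],None,fx=k,fy=k,interpolation=cv2.INTER_CUBIC)
E
python3 - <<'E'
from h import *
s=cv2.imread("pics/side0.png");t=cv2.imread("pics/top0.png")
a=np.hstack([crop(s,267,126,28,5.2),crop(t,353,189,28,5.2)])
b=np.hstack([crop(s,255,230,28,5.2),crop(t,222,208,28,5.2)])
cv2.imwrite("pics/z0.png",np.vstack([a,b]))
print(onplane("top",222,208,(0,0,.07)),onplane("side",253,226,(0,0,.07)))
print(cross(ray("top",353,189),ray("side",267,124)))
E
```

```text
[0.50883422 0.29516703 0.07      ] [0.51115804 0.28991904 0.07      ]
(array([ 0.5672626 , -0.09708459,  0.10086584]), np.float64(0.0020798742525034385))
```

View pics/z0.png

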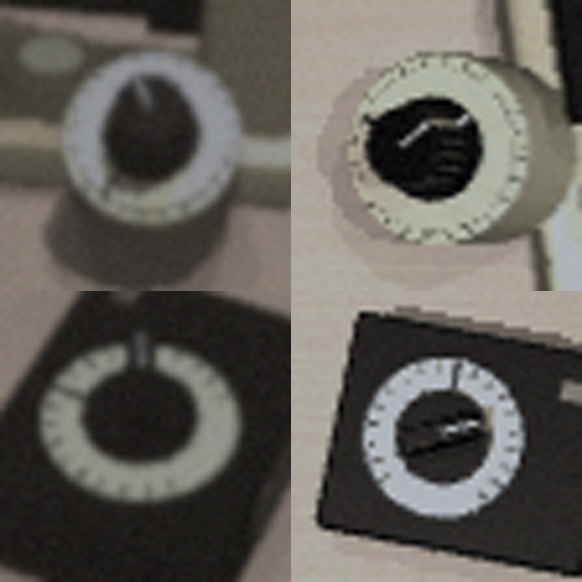

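Zoom of the focus knob (top row): the white line points up/right, and the index line is at the collar's lower left in the side view and upper left in the top view. Zoom of the lamp dial (bottom row): the long mark is at the top, and the dial's line points right in the top view. Next I'll measure them.

```bash
cat > m.py <<'E'
from h import *
import sys
def blob(n,im,u,v,w,lo):
    g=cv2.cvtColor(im,cv2.COLOR_BGR2GRAY); m=((g>lo)*255).astype(np.uint8)
    r=np.zeros_like(m); r[v-w:v+w,u-w:u+w]=m[v-w:v+w,u-w:u+w]
    return r
t=cv2.imread("pics/top0.png");s=cv2.imread("pics/side0.png")
# lamp scale ellipse centre
for n,im,u,v in(("top",t,222,208),("side",s,254,226)):
    r=blob(n,im,u,v,24,90); c=max(cv2.findContours(r,0,1)[0],key=cv2.contourArea)
    e=cv2.fitEllipse(cv2.convexHull(c)); P=onplane(n,*e[0],(0,0,.07)); print(n,e,P)
# box corners
g=cv2.cvtColor(t,cv2.COLOR_BGR2GRAY); m=np.zeros_like(g); m[175:245,190:268]=(g[175:245,190:268]<90)*255
c=max(cv2.findContours(m,0,1)[0],key=cv2.contourArea); b=cv2.boxPoints(cv2.minAreaRect(c))
B=np.array([onplane("top",*p,(0,0,.068)) for p in b]);print(b,B)
for i in range(4):
    d=B[(i+1)%4]-B[i];print(np.linalg.norm(d),np.degrees(np.arctan2(d[1],d[0])))
E
python3 m.py; python3 - <<'E'
import cv2,numpy as np
t=cv2.imread("pics/top0.png")
a=cv2.resize(t[40:230,320:470],None,fx=3.1,fy=3.1,interpolation=cv2.INTER_CUBIC)
s=cv2.imread("pics/side0.png")
b=cv2.resize(s[96:156,237:297],None,fx=5.5,fy=5.5,interpolation=cv2.INTER_CUBIC)
o=np.zeros((589,800,3),np.uint8);o[:589,:465]=a;o[:330,468:798]=b;cv2.imwrite("pics/z1.png",o)
E
```

```text
top ((222.79347229003906, 207.7625274658203), (30.33189582824707, 30.737773895263672), 17.219051361083984) [0.50957781 0.29275914 0.07      ]
side ((253.5384979248047, 226.8457794189453), (29.4605712890625, 37.55218505859375), 90.57484436035156) [0.5091897  0.29215181 0.07      ]
[[198.02643 225.19244]
 [205.9736  182.80753]
 [259.0453  192.75848]
 [251.09811 235.1434 ]] [[0.45606768 0.3673536  0.068     ]
 [0.58621403 0.34578453 0.068     ]
 [0.5566438  0.18254672 0.068     ]
 [0.42714765 0.2057371  0.068     ]]
0.1319215582942073 -9.410060255405671
0.1658944906227315 -100.26768169540208
0.13155624579747016 169.84700090935107
0.1641836166667967 79.85473762105855
```

View pics/z1.png

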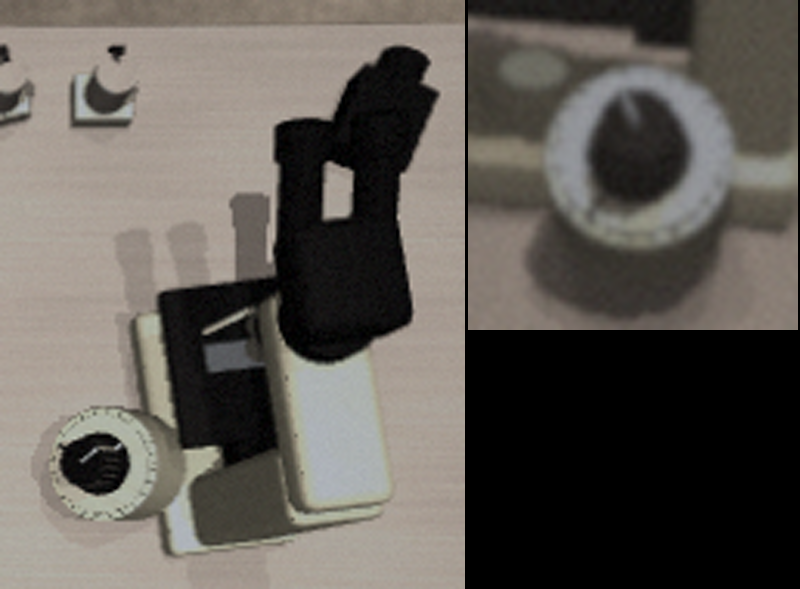

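The left base edge in the top view runs from about (363,143) to (373,217), which gives the microscope's yaw. Next I'll fit the collar in both views and get the angles.

```bash
cat > f.py <<'E'
from h import *
t=cv2.imread("pics/top0.png");s=cv2.imread("pics/side0.png")
z=.03
def c(x,y): return onplane("top",320+x/3.1,40+y/3.1,(0,0,z))
a=c(165,545)-c(136,325);b=c(180,553)-c(380,516)
print("yaw",-180-np.degrees(np.arctan2(a[1],a[0])) , np.degrees(np.arctan2(a[1],a[0])),np.degrees(np.arctan2(b[1],b[0])))
roof=c(390,495)-c(372,350);print("roof",np.degrees(np.arctan2(roof[1],roof[0])))
def angs(psi,C,pts):
    ca,sa=np.cos(psi),np.sin(psi);ex=np.array([ca,sa,0]);n=np.array([-sa*np.sin(.6109),ca*np.sin(.6109),np.cos(.6109)]);ey=np.cross(n,ex)
    for nm,cam,u,v,h in pts:
        d=onplane(cam,u,v,C+h*n,n)-C;print(nm,cam,"ang",np.degrees(np.arctan2(d@ey,d@ex)).round(1),"r",(np.hypot(d@ex,d@ey)*1e3).round(1))
S=lambda x,y:(239+x/5.2,98+y/5.2)   # crop side of z0
T=lambda x,y:(325+(x-291)/5.2,161+y/5.2)
if __name__=="__main__":
    # collar centres by ellipse through clicked rim points in crops
    rs=np.array([S(62,130),S(75,85),S(110,57),S(150,50),S(195,60),S(230,95),S(241,140),S(225,190),S(185,218),S(145,225),S(105,210),S(75,175)],np.float32)
    rt=np.array([T(359,110),T(385,72),T(420,55),T(465,56),T(505,85),T(525,130),T(520,180),T(495,222),T(450,242),T(405,232),T(372,200)],np.float32)
    es,et=cv2.fitEllipse(rs),cv2.fitEllipse(rt);print(es,et)
    C,e=cross(ray("side",*es[0]),ray("top",*et[0]));print("collar C",C,e)
    for psi in np.radians([6,8,10]):
        n=np.array([-np.sin(psi)*.5736,np.cos(psi)*.5736,.8192]);F=C-.003*n
        print(np.degrees(psi),F,n)
        for cam,q in(("side",rs),("top",rt)):
            d=np.array([onplane(cam,*p,C,n) for p in q])-C;print(cam,"rim r",(np.linalg.norm(d,axis=1)*1e3).round(0))
        angs(psi,F,[("idx","side",*S(105,188),.003),("idx","top",*T(368,120),.003),("line top outer","side",*S(138,82),.049),("line top inner","side",*S(148,104),.049),("line top outer","top",*T(428,123),.049),("line top inner","top",*T(402,146),.049),("skirt line","top",*T(468,119),.009)])
E
python3 f.py
```

```text
yaw -6.367265855271455 -173.63273414472854 101.0815873719291
roof -175.08373961566207
((268.18951416015625, 124.19894409179688), (33.39458465576172, 34.93098449707031), 121.88008117675781) ((353.721435546875, 189.1719970703125), (32.97202682495117, 36.61193084716797), 172.30181884765625)
collar C [ 0.5654893  -0.09981734  0.09888472] 0.000955510393946522
6.000000000000001 [ 0.56566918 -0.10152871  0.09642712] [-0.05995753  0.57045776  0.8192    ]
side rim r [55. 58. 58. 56. 55. 54. 55. 57. 56. 56. 54. 52.]
top rim r [55. 56. 55. 54. 51. 51. 51. 54. 55. 53. 52.]
idx side ang 56.6 r 42.9
idx top ang 61.9 r 47.8
line top outer side ang -63.1 r 17.7
line top inner side ang -81.8 r 2.9
line top outer top ang -53.9 r 16.5
line top inner top ang 101.3 r 3.6
skirt line top ang -58.2 r 24.4
8.0 [ 0.56572879 -0.10152139  0.09642712] [-0.07982969  0.56801776  0.8192    ]
side rim r [55. 57. 57. 56. 56. 55. 55. 57. 56. 56. 54. 52.]
top rim r [55. 56. 55. 54. 52. 51. 51. 54. 55. 53. 52.]
idx side ang 55.1 r 43.0
idx top ang 60.2 r 47.6
line top outer side ang -62.1 r 18.1
line top inner side ang -66.7 r 3.2
line top outer top ang -53.2 r 17.1
line top inner top ang 84.7 r 3.5
skirt line top ang -59.7 r 24.6
10.0 [ 0.56578812 -0.10151199  0.09642712] [-0.09960459  0.56488573  0.8192    ]
side rim r [55. 57. 57. 56. 56. 55. 55. 57. 56. 56. 54. 52.]
top rim r [55. 56. 55. 54. 52. 51. 50. 53. 55. 54. 52.]
idx side ang 53.6 r 43.1
idx top ang 58.5 r 47.4
line top outer side ang -61.1 r 18.4
line top inner side ang -54.6 r 3.6
line top outer top ang -52.7 r 17.7
line top inner top ang 68.9 r 3.7
skirt line top ang -61.3 r 24.7
```

Emit:
carry_out(
  steps=[0.159,-0.218,-0.096,0,0,0,1,0.159,-0.218,-0.096,0,0,0,1,0.159,-0.218,-0.096,0,0,0,1,0.159,-0.218,-0.096,0,0,0,1,0.159,-0.218,-0.096,0,0,0,1,0.159,-0.218,-0.096,0,0,0,1,0.371,-0.49,-0.096,0,0,0,1,0.371,-0.49,-0.096,0,0,0,1,0.371,-0.49,-0.096,0,0,0,1,0.371,-0.49,-0.096,0,0,0,1,0.371,-0.49,-0.096,0,0,0,1,0.371,-0.49,-0.096,0,0,0,1,0.371,-0.49,-0.096,0,0,0,1,0.371,-0.49,-0.096,0,0,0,1,0.371,-0.49,-0.096,0,0,0,1],
)

```text
time_s: 1.6
eef_pos: [0.38, 0.0201, 0.3995]
eef_rot: [-0.0, 0.99, 0.139, -0.001]
wrist_force: [-0.2, 0.6, 0.3]
opening: 1.0
grasp_force: 0.0
```

```bash
cat > g.py <<'E'
from h import *
from scipy.spatial.transform import Rotation as Ro
def cur():
    o=ctrl.get_obs(); w,x,y,z=o["eef_rot"]; return o,np.array(o["eef_pos"]),Ro.from_quat([x,y,z,w])
def rel(P,R):
    o,p,r=cur(); return r.inv().apply(P-p).round(4),(r.inv()*R).as_rotvec().round(4)
F=np.array([.5655,-.0998,.100]);ps=np.radians(8)
n=np.array([-np.sin(ps)*.5736,np.cos(ps)*.5736,.8192])
E
python3 - <<'E'
from g import *
o,p,r=cur();q=o["q"];print(q)
print("hyp",(Ro.from_euler("Z",q[0])*Ro.from_euler("Y",q[1]+q[2])*Ro.from_euler("ZYZ",[q[3],q[4],q[5]+np.pi/2])*r.inv()).magnitude())
z=r.as_matrix()[:,2];ax=np.cross(z,-n);R=Ro.from_rotvec(ax/np.linalg.norm(ax)*np.arccos(z@-n))*r
for d in(.2,.088): print(d,F+d*n,rel(F+d*n,R))
M=Ro.from_euler("Z",q[0]+0)*Ro.from_euler("Y",q[1]+q[2]); 
for k in(0,-115): print((M.inv()*R*Ro.from_euler("Z",k,degrees=True)).as_euler("ZYZ"))
E
```

```text
[-2.61735686e-01 -3.58076595e-01  1.91439647e+00 -3.84843050e-04
  1.58641297e+00  1.03010737e+00]
hyp 5.414849039775042e-16
0.2 [0.54953406 0.01380355 0.26384   ] (array([0.1615, 0.0528, 0.1354]), array([-0.6051, -0.0838,  0.    ]))
0.088 [ 0.55847499 -0.04981444  0.1720896 ] (array([0.1526, 0.1164, 0.2272]), array([-0.6051, -0.0838,  0.    ]))
[-0.5707115   1.35699985  2.65927278]
[-0.5707115   1.35699985  0.65214414]
```

Emit:
carry_out(
  steps=[0.162,0.053,0.135,-0.605,-0.084,0,1,0.162,0.053,0.135,-0.605,-0.084,0,1,0.162,0.053,0.135,-0.605,-0.084,0,1,0.162,0.053,0.135,-0.605,-0.084,0,1,0.162,0.053,0.135,-0.605,-0.084,0,1,0.162,0.053,0.135,-0.605,-0.084,0,1,0.162,0.053,0.135,-0.605,-0.084,0,1,0.162,0.053,0.135,-0.605,-0.084,0,1],
)

```text
time_s: 2.4
eef_pos: [0.5504, 0.0104, 0.267]
eef_rot: [0.301, 0.945, 0.129, 0.001]
wrist_force: [-0.6, 1.0, 0.5]
opening: 1.001
grasp_force: 0.0
```

```bash
python3 - <<'E'
from g import *
for n_ in("side","top"): cv2.imwrite(f"pics/{n_}1.png",cv2.cvtColor(ctrl.camera(n_),cv2.COLOR_RGB2BGR))
o,p,r=cur();print(o["q"],p,F+.2*n,r.as_matrix()[:,2],-n)
print((r.inv().apply(F+.088*n-p)).round(4))
s=cv2.imread("pics/side1.png");t=cv2.imread("pics/top1.png")
for P in(F,F+.049*n,p): print(proj("side",P),proj("top",P))
cv2.imwrite("pics/z2.png",np.hstack([crop(s,262,115,60,3.3),crop(t,350,185,60,3.3)]))
E
```

```text
[ 0.06166434  0.21652603  1.73896195 -0.65641211  1.21391072  1.6060193 ] [0.5504779  0.0109037  0.26728786] [0.54953406 0.01380355 0.26384   ] [ 0.08042304 -0.56794787 -0.81912597] [ 0.07982969 -0.56801776 -0.8192    ]
[-0.     -0.0045  0.1131]
[268.05106522 123.88572164] [353.81686108 189.28245285]
[267.77051949 118.27508457] [347.13606437 188.89909364]
[266.68558175  95.69544627] [325.00869541 187.03771873]
```

View pics/z2.png

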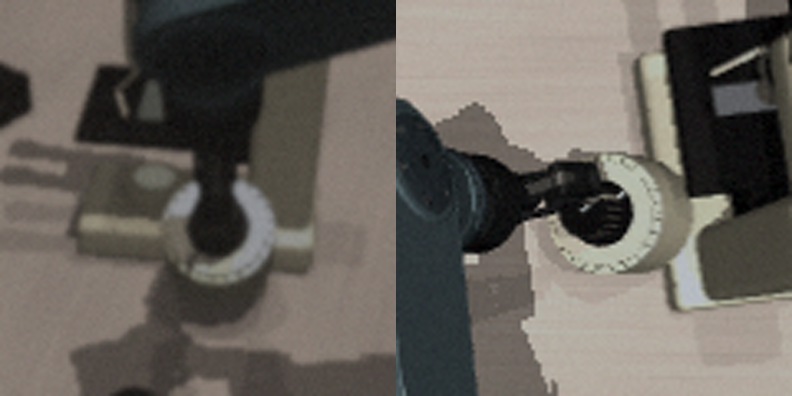

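The gripper is lined up along the knob axis in both views. I'll descend and grip.

Emit:
carry_out(
  steps=[0,0,0.03,0,0,0,1,0,0,0.06,0,0,0,1,0,0,0.08,0,0,0,1,0,0,0.095,0,0,0,1,0,0,0.105,0,0,0,1,0,0,0.112,0,0,0,1,0,0,0.112,0,0,0,1,0,0,0.112,0,0,0,1],
)

```text
time_s: 3.3
eef_pos: [0.5596, -0.0517, 0.1738]
eef_rot: [0.301, 0.945, 0.131, 0.0]
wrist_force: [0.8, 0.5, 0.2]
opening: 1.003
grasp_force: 0.0
```

Emit:
carry_out(
  steps=[0,0,0,0,0,0,0.6,0,0,0,0,0,0,0.5,0,0,0,0,0,0,0.4,0,0,0,0,0,0,0.2,0,0,0,0,0,0,0,0,0,0,0,0,0,0,0,0,0,0,0,0,0],
)

```text
time_s: 4.0
eef_pos: [0.5585, -0.0485, 0.1722]
eef_rot: [0.298, 0.945, 0.131, 0.0]
wrist_force: [-5.0, 17.0, 1.4]
opening: 0.502
grasp_force: 59.2
```

```bash
python3 - <<'E'
from g import *
o,p,r=cur();print(o["q"],p,F+.088*n,o["wrist_force"],o["opening"],o["grasp_force"], r.inv().apply(F+.088*n-p))
E
```

```text
[-0.05112208  0.34481938  1.79975174 -0.72409316  1.00457345  1.64750439] [ 0.55852002 -0.04850232  0.17223181] [ 0.55847499 -0.04981444  0.1720896 ] [-4.99195527 16.96373714  1.4477872 ] 0.5024315274066058 59.1719788312912 [-0.00035772  0.00094235  0.00085318]
```

Emit:
carry_out(
  steps=[0,-0.001,0,0,0,0,0,0,-0.001,0,0,0,-0.1,0,0,-0.001,0,0,0,-0.2,0,0,-0.001,0,0,0,-0.3,0,0,-0.001,0,0,0,-0.4,0,0,-0.001,0,0,0,-0.5,0,0,-0.001,0,0,0,-0.6,0,0,-0.001,0,0,0,-0.7,0,0,-0.001,0,0,0,-0.8,0,0,-0.001,0,0,0,-0.9,0,0,-0.001,0,0,0,-1.0,0,0,-0.001,0,0,0,-1.0,0],
)

```text
time_s: 5.2
eef_pos: [0.5587, -0.0486, 0.1723]
eef_rot: [0.262, 0.766, 0.569, -0.143]
wrist_force: [-2.6, 14.3, 3.8]
opening: 0.502
grasp_force: 59.3
```

```bash
python3 - <<'E'
from g import *
o,p,r=cur();print(o["q"],p,o["wrist_force"],o["torque"],o["opening"],o["grasp_force"], r.inv().apply(F+.088*n-p),r.as_matrix()[:,2]+n)
E
```

```text
[-0.05065686  0.34532193  1.79943399 -0.72614522  1.00505845  0.64622512] [ 0.55867186 -0.04861127  0.17233325] [-2.59135316 14.27267227  3.84991587] [ 1.81326855  0.91088064 -0.22022181] 0.5024836151995971 59.2925101518631 [-8.93285746e-04  1.32989792e-05  8.64638220e-04] [-0.0009448   0.00276054 -0.00193424]
```

Emit:
carry_out(
  steps=[0,0,0,0,0,-0.1,0,0,0,0,0,0,-0.2,0,0,0,0,0,0,-0.3,0,0,0,0,0,0,-0.4,0,0,0,0,0,0,-0.5,0,0,0,0,0,0,-0.6,0,0,0,0,0,0,-0.7,0,0,0,0,0,0,-0.8,0,0,0,0,0,0,-0.9,0,0,0,0,0,0,-1.0,0,0,0,0,0,0,-1.0,0,0,0,0,0,0,-1.0,0],
)

```text
time_s: 6.4
eef_pos: [0.559, -0.0486, 0.1724]
eef_rot: [0.162, 0.4, 0.866, -0.252]
wrist_force: [-0.2, 13.1, 2.8]
opening: 0.502
grasp_force: 59.4
```

Emit:
carry_out(
  steps=[0,0,0,0,0,0,0.7,0,0,0,0,0,0,1,0,0,0,0,0,0,1,0,0,0,0,0,0,1,0,0,-0.03,0,0,0,1,0,0,-0.07,0,0,0,1,0,0,-0.12,0,0,0,1,0,0,-0.17,0,0,0,1,0,0,-0.22,0,0,0,1,0,0,-0.25,0,0,0,1,0,0,-0.25,0,0,0,1],
)

```text
time_s: 7.5
eef_pos: [0.5406, 0.093, 0.3825]
eef_rot: [0.166, 0.401, 0.866, -0.25]
wrist_force: [0.3, -0.1, -0.6]
opening: 1.002
grasp_force: 0.0
```

```bash
python3 - <<'E'
from g import *
for n_ in("side","top"): cv2.imwrite(f"pics/{n_}2.png",cv2.cvtColor(ctrl.camera(n_),cv2.COLOR_RGB2BGR))
o,p,r=cur();print(o["q"],p)
s=cv2.imread("pics/side2.png");t=cv2.imread("pics/top2.png")
cv2.imwrite("pics/z3.png",np.hstack([crop(s,267,126,28,7),crop(t,353,189,28,7)]))
E
```

```text
[ 0.2095286   0.14371855  1.58991873 -0.6119446   1.47794013 -0.41416886] [0.53943099 0.09111374 0.37751857]
```

View pics/z3.png

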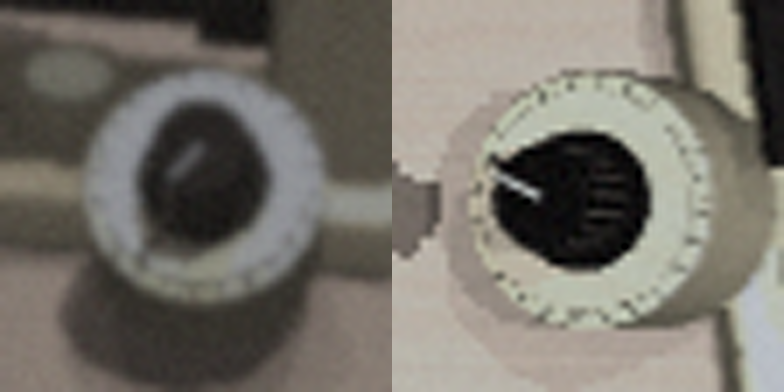

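In the side crop the white line runs from about (200,142) to (167,180), with the index at (145,250). In the top crop the line runs from (538,198) to (492,168), with the index near (490,160). It's close, so I'll measure it with subpixel masks.

```bash
cat > k.py <<'E'
from g import *
import sys
def pl(cam,pts,h,psi=8):
    a=np.radians(psi);ex=np.array([np.cos(a),np.sin(a),0]);nn=np.array([-np.sin(a)*.5736,np.cos(a)*.5736,.8192]);ey=np.cross(nn,ex)
    d=np.array([onplane(cam,u,v,F+h*nn,nn)-F for u,v in pts]);return np.stack([d@ex,d@ey],1)*1e3
def line(cam,im,rad=19,sgn=1):
    g=cv2.cvtColor(im,cv2.COLOR_BGR2GRAY).astype(float);c=proj(cam,F+.049*n)
    vv,uu=np.mgrid[int(c[1])-14:int(c[1])+15,int(c[0])-14:int(c[0])+15]
    P=pl(cam,np.stack([uu.ravel(),vv.ravel()],1),.049);w=np.array([g[v,u] for u,v in zip(uu.ravel(),vv.ravel())])
    k=np.hypot(*P.T)<rad;P,w=P[k],w[k];w=np.clip(w-np.median(w)-12,0,None)
    m=(P*w[:,None]).sum(0)/w.sum();cov=((P-m).T*w)@(P-m)/w.sum();e=np.linalg.eigh(cov)[1][:,1];e*=np.sign(e@m)
    return m.round(1),np.degrees(np.arctan2(m[1],m[0])).round(1),np.degrees(np.arctan2(e[1],e[0])).round(1),w.sum()
def idx(cam,im):
    g=cv2.cvtColor(im,cv2.COLOR_BGR2GRAY).astype(float);c=proj(cam,F+.003*n)
    vv,uu=np.mgrid[int(c[1])-22:int(c[1])+23,int(c[0])-22:int(c[0])+23];uv=np.stack([uu.ravel(),vv.ravel()],1)
    P=pl(cam,uv,.003);w=np.array([g[v,u] for u,v in uv]);r=np.hypot(*P.T);a=np.degrees(np.arctan2(P[:,1],P[:,0]))
    k=(r>34)&(r<45)&(a>35)&(a<85);P,w=P[k],w[k];w=np.clip(np.median(w)-15-w,0,None)
    m=(P*w[:,None]).sum(0)/w.sum();return m.round(1),np.degrees(np.arctan2(m[1],m[0])).round(1),w.sum()
if __name__=="__main__":
    i=sys.argv[1]
    for cam in("side","top"):
        im=cv2.imread(f"pics/{cam}{i}.png");print(cam,"line",line(cam,im),"idx",idx(cam,im))
E
python3 k.py 0;python3 k.py 2
```

```text
side line (array([  3.1, -10.3]), np.float64(-73.5), np.float64(8.8), np.float64(445.0)) idx (array([18.3, 31.3]), np.float64(59.6), np.float64(141.0))
side line (array([2.2, 1.9]), np.float64(40.9), np.float64(49.5), np.float64(388.0)) idx (array([18.1, 31.2]), np.float64(59.8), np.float64(133.0))Traceback (most recent call last):
  File "k.py", line 22, in <module>
    im=cv2.imread(f"pics/{cam}{i}.png");print(cam,"line",line(cam,im),"idx",idx(cam,im))
                                                         ~~~~^^^^^^^^
  File "k.py", line 9, in line
    P=pl(cam,np.stack([uu.ravel(),vv.ravel()],1),.049);w=np.array([g[v,u] for u,v in zip(uu.ravel(),vv.ravel())])
  File "k.py", line 5, in pl
    d=np.array([onplane(cam,u,v,F+h*nn,nn)-F for u,v in pts]);return np.stack([d@ex,d@ey],1)*1e3
                ~~~~~~~^^^^^^^^^^^^^^^^^^^
  File "h.py", line 10, in onplane
    o,r=ray(n,u,v); nrm=np.array(nrm); return o+r*((np.array(p0)-o)@nrm)/(r@nrm)
        ~~~^^^^^^^
  File "h.py", line 6, in ray
    p,f,T=K(n); d=np.array([(u-p["cx"])/f,(v-p["cy"])/f]); s=d.copy()
          ~^^^
  File 
[... 482 characters left out ...]
l(),vv.ravel()],1),.049);w=np.array([g[v,u] for u,v in zip(uu.ravel(),vv.ravel())])
  File "k.py", line 5, in pl
    d=np.array([onplane(cam,u,v,F+h*nn,nn)-F for u,v in pts]);return np.stack([d@ex,d@ey],1)*1e3
                ~~~~~~~^^^^^^^^^^^^^^^^^^^
  File "h.py", line 10, in onplane
    o,r=ray(n,u,v); nrm=np.array(nrm); return o+r*((np.array(p0)-o)@nrm)/(r@nrm)
        ~~~^^^^^^^
  File "h.py", line 6, in ray
    p,f,T=K(n); d=np.array([(u-p["cx"])/f,(v-p["cy"])/f]); s=d.copy()
          ~^^^
  File "h.py", line 4, in K
    p=ctrl.camera_params(n); f=192/np.tan(np.radians(p["vertical_fov"]/2)); return p,f,np.array(p["cam_to_world"])
ValueError: time passes only in moves, steps and waits
```

```bash
sed -i '1i import functools' h.py; sed -i 's/^def K(n)/@functools.lru_cache\ndef K(n)/' h.py
sed -i 's/w=np.clip(w-np.median(w)-12,0,None)/w=w-np.median(w);w=np.clip(w-.4*w.max(),0,None)/; s/w=np.clip(np.median(w)-15-w,0,None)/w=np.median(w)-w;w=np.clip(w-.4*w.max(),0,None)/' k.py
python3 - <<'E'
from k import *
for i in(0,2):
  for cam in("side","top"):
    im=cv2.imread(f"pics/{cam}{i}.png")
    for rad in(14,17): print(i,cam,rad,line(cam,im,rad))
    print("   idx",idx(cam,im))
E
```

```text
0 side 14 (array([ 5.6, -7.5]), np.float64(-53.5), np.float64(-51.4), np.float64(133.0))
0 side 17 (array([ 6.4, -9.1]), np.float64(-55.0), np.float64(-58.1), np.float64(185.0))
   idx (array([18.5, 31. ]), np.float64(59.1), np.float64(104.39999999999998))
0 top 14 (array([ 5.5, -2.2]), np.float64(-21.7), np.float64(-62.6), np.float64(320.1))
0 top 17 (array([ 6.8, -4.8]), np.float64(-35.4), np.float64(-63.8), np.float64(303.99999999999994))
   idx (array([16.7, 34.5]), np.float64(64.2), np.float64(19.199999999999992))
2 side 14 (array([5.2, 5.3]), np.float64(45.9), np.float64(59.5), np.float64(144.0))
2 side 17 (array([6.4, 7. ]), np.float64(47.6), np.float64(56.0), np.float64(198.4))
   idx (array([18.6, 30.9]), np.float64(59.0), np.float64(96.39999999999998))
2 top 14 (array([4.9, 9. ]), np.float64(61.1), np.float64(52.1), np.float64(255.5))
2 top 17 (array([ 5.9, 10.6]), np.float64(61.0), np.float64(57.3), np.float64(353.4))
   idx (array([16.3, 32.9]), np.float64(63.6), np.float64(52.19999999999999))
```

The line reads about 4° short of the index in both views. I'll regrip and turn it about 0.07 rad more.

Emit:
carry_out(
  steps=[0,0,0.05,0,0,0,1,0,0,0.1,0,0,0,1,0,0,0.15,0,0,0,1,0,0,0.19,0,0,0,1,0,0,0.22,0,0,0,1,0,0,0.24,0,0,0,1,0,0,0.25,0,0,0,1,0,0,0.25,0,0,0,1,0,0,0.25,0,0,0,0.6,0,0,0.25,0,0,0,0.5,0,0,0.25,0,0,0,0.4,0,0,0.25,0,0,0,0,0,0,0.25,0,0,0,0,0,0,0.25,0,0,-0.035,0,0,0,0.25,0,0,-0.07,0,0,0,0.25,0,0,-0.07,0,0,0,0.25,0,0,-0.07,0],
)

```text
time_s: 9.3
eef_pos: [0.5605, -0.0494, 0.1738]
eef_rot: [0.155, 0.369, 0.879, -0.257]
wrist_force: [2.9, 6.9, 0.5]
opening: 0.499
grasp_force: 60.2
```

Emit:
carry_out(
  steps=[0,0,0,0,0,0,0.7,0,0,0,0,0,0,1,0,0,0,0,0,0,1,0,0,0,0,0,0,1,0,0,-0.03,0,0,0,1,0,0,-0.07,0,0,0,1,0,0,-0.12,0,0,0,1,0,0,-0.17,0,0,0,1,0,0,-0.22,0,0,0,1,0,0,-0.25,0,0,0,1,0,0,-0.25,0,0,0,1],
)

```text
time_s: 10.4
eef_pos: [0.5406, 0.0932, 0.3824]
eef_rot: [0.157, 0.37, 0.879, -0.256]
wrist_force: [-0.2, 0.1, -0.1]
opening: 0.995
grasp_force: 0.0
```

```bash
python3 - <<'E'
from k import *
o,p,r=cur();print(o["q"],p,o["eef_rot"])
I={}
for c in("side","top"):
    im=np.mean([ctrl.camera(c).astype(float) for _ in range(8)],0).astype(np.uint8)[...,::-1].copy();I[c]=im;cv2.imwrite(f"pics/{c}3.png",im)
    for rad in(14,17): print(c,line(c,im,rad))
    print(idx(c,im))
z=np.hstack([crop(I["side"],265,126,20,10),crop(I["top"],350,189,20,10)]);cv2.imwrite("pics/z4.png",cv2.convertScaleAbs(z,alpha=1.3))
# dial line: bright spots on the dark skirt/bar
g=cv2.cvtColor(I["top"],cv2.COLOR_BGR2GRAY);cv2.imwrite("pics/z5.png",np.hstack([crop(I["top"],223,208,20,10),crop(I["side"],254,224,20,10)]))
E
```

```text
[ 0.21283158  0.14023033  1.58388367 -0.61202158  1.48012808 -0.48431198] [0.54055312 0.0931583  0.38241187] [ 0.15709946  0.36999595  0.87908998 -0.25617096]
side (array([5.2, 5.9]), np.float64(48.6), np.float64(57.7), np.float64(119.0))
side (array([7. , 8.4]), np.float64(50.4), np.float64(55.7), np.float64(161.2))
(array([18.6, 30.9]), np.float64(59.0), np.float64(98.19999999999999))
top (array([4.2, 9.1]), np.float64(65.5), np.float64(74.9), np.float64(212.8))
top (array([ 5.1, 10.4]), np.float64(63.9), np.float64(60.0), np.float64(274.0))
(array([15.5, 33.2]), np.float64(64.9), np.float64(33.199999999999996))
```

View pics/z4.png

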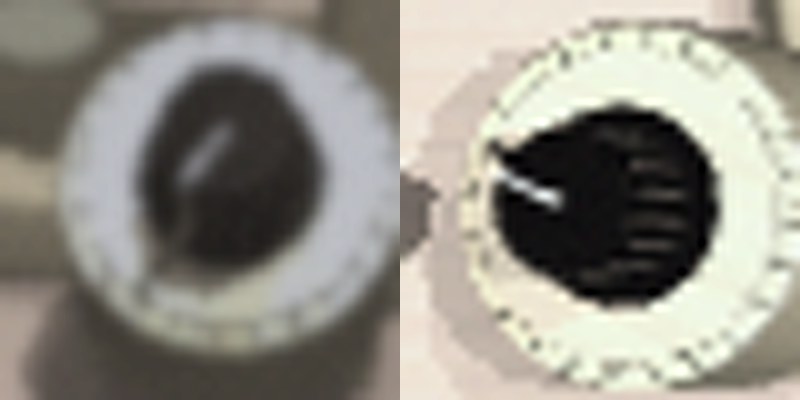

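View pics/z5.png

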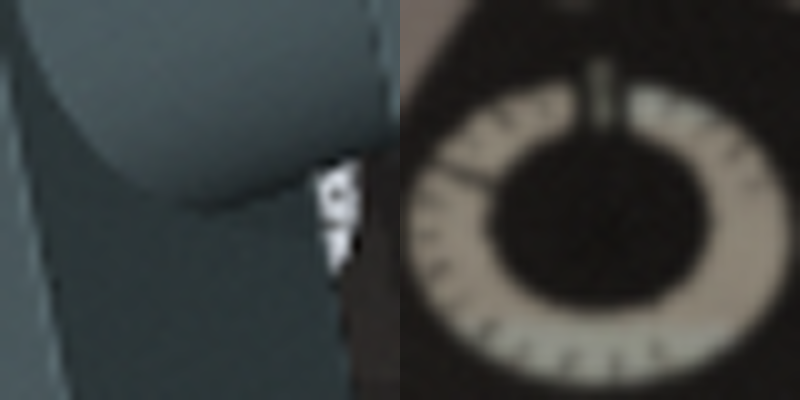

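The side crop shows the line running down to the skirt, towards the index at (150,280). I'll measure the white patch on the skirt next to the index as a final check. I'll also take the dial's angle from the first pictures.

```bash
python3 - <<'E'
from k import *
def prof(cam,im,h,r0,r1,a0,a1,st=4):
    g=cv2.cvtColor(im,cv2.COLOR_BGR2GRAY).astype(np.float32);ex=np.array([np.cos(ps),np.sin(ps),0]);ey=np.cross(n,ex);o=[]
    for a in np.radians(np.arange(a0,a1,st)):
        uv=np.array([proj(cam,F+C+h*n+r/1e3*(ex*np.cos(a)+ey*np.sin(a))) for r in np.linspace(r0,r1,6)],np.float32)
        o.append(cv2.remap(g,uv[None,:,0],uv[None,:,1],cv2.INTER_LINEAR).mean())
    return np.round(o).astype(int)
print(np.arange(40,84,4))
ex=np.array([np.cos(ps),np.sin(ps),0]);ey=np.cross(n,ex)
for cam,C in(("side",.0012*ex-.001*ey),("top",.0014*ex+.0026*ey)):
    for i in(2,3):
        im=cv2.imread(f"pics/{cam}{i}.png")
        print(cam,i,"top",prof(cam,im,.049,6,19,40,84),"skirt",prof(cam,im,.009,24,29,40,84),"idx",prof(cam,im,.003,34,43,40,84),sep="\n ")
E
cat > d.py <<'E'
from h import *
C=np.array([.5094,.2925,0])
def ann(cam,im,h,r0,r1,step=3):
    g=cv2.cvtColor(im,cv2.COLOR_BGR2GRAY).astype(np.float32);o=[];A=np.arange(-180,180,step)
    for a in np.radians(A):
        uv=np.array([proj(cam,C+[0,0,h]+r*np.array([np.cos(a),np.sin(a),0])) for r in np.linspace(r0,r1,7)],np.float32)
        o.append(cv2.remap(g,uv[None,:,0],uv[None,:,1],cv2.INTER_LINEAR).mean())
    return A,np.array(o)
if __name__=="__main__":
    for cam in("top","side"):
        im=cv2.imread(f"pics/{cam}0.png")
        A,v=ann(cam,im,.07,.030,.040);k=np.argsort(v)[:4];print(cam,"long",A[k],v[k].round())
        for nm,h,r0,r1 in(("skirt",.076,.022,.027),("bar",.106,.006,.02)):
            A,v=ann(cam,im,h,r0,r1);k=np.argsort(-v)[:5];print(cam,nm,A[k],v[k].round())
E
python3 d.py
```

```text
[40 44 48 52 56 60 64 68 72 76 80]
side
 2
 top
 [60 67 73 76 77 74 70 65 60 55 51]
 skirt
 [35 35 37 40 39 35 31 31 31 28 28]
 idx
 [128 124 114  96  78  76  85  93  98 100 100]
side
 3
 top
 [55 62 69 75 80 80 77 71 64 58 53]
 skirt
 [33 33 34 38 42 43 39 33 29 28 27]
 idx
 [127 122 111  95  78  76  84  91  96  99  99]
top
 2
 top
 [ 31  46  70 103 132 137 119  92  64  50  39]
 skirt
 [ 12  15  17  16  14  16  50 112 129  89  24]
 idx
 [155 119 104  72  43  22  80 127  79  26  23]
top
 3
 top
 [ 19  25  36  58  89 116 123 106  81  62  48]
 skirt
 [ 13  12  13  13  13  13  22  58 125 112  38]
 idx
 [155 118 104  74  43  18  50 113  86  30  23]
top long [ -9 -12  -6 -15] [ 89. 109. 140. 154.]
top skirt [-69 -72 -75 -78 -66] [79. 77. 75. 73. 68.]
top bar [-72 -75 -69 -78 -66] [131. 125. 118. 108. 101.]
side long [-69 -72 -81 -84] [40. 44. 45. 47.]
side skirt [   6    9    3   12 -162] [49. 48. 47. 47. 45.]
side bar [-144 -141 -147 -138 -132] [109. 109. 108. 108. 108.]
```

Focus is aligned: in the side view the line on the top, the line on the skirt and the index all sit at about 58.5°. On the lamp, the dial line is at −72° and the long mark at −9.5°, so it needs +62.5°. Next, the approach.

```bash
python3 - <<'E'
from g import *
a=np.radians(108);x=np.array([np.cos(a),np.sin(a),0]);z=np.array([0,0,-1.]);R=Ro.from_matrix(np.stack([x,np.cross(z,x),z],1))
print(rel(np.array([.5094,.2925,.30]),R))
E
```

```text
(array([ 0.1712,  0.1239, -0.0535]), array([-0.244 ,  0.5657,  0.4452]))
```

Emit:
carry_out(
  steps=[0.171,0.124,-0.053,-0.244,0.566,0.445,1,0.171,0.124,-0.053,-0.244,0.566,0.445,1,0.171,0.124,-0.053,-0.244,0.566,0.445,1,0.171,0.124,-0.053,-0.244,0.566,0.445,1,0.171,0.124,-0.053,-0.244,0.566,0.445,1,0.171,0.124,-0.053,-0.244,0.566,0.445,1,0.171,0.124,-0.053,-0.244,0.566,0.445,1,0.171,0.124,-0.053,-0.244,0.566,0.445,1,0.171,0.124,-0.053,-0.244,0.566,0.445,1,0.171,0.124,-0.053,-0.244,0.566,0.445,1],
)

```text
time_s: 12.2
eef_pos: [0.51, 0.2919, 0.3]
eef_rot: [0.0, 0.588, 0.809, -0.0]
wrist_force: [0.2, -0.2, 0.1]
opening: 0.997
grasp_force: 0.0
```

```bash
python3 - <<'E'
from g import *
o,p,r=cur()
a=np.radians(108);x=np.array([np.cos(a),np.sin(a),0]);z=np.array([0,0,-1.]);R=Ro.from_matrix(np.stack([x,np.cross(z,x),z],1))
print(o["q"],p,rel(np.array([.5094,.2925,.155]),R))
E
```

```text
[ 3.18270830e-01  2.11753093e-01  1.57852131e+00 -6.02586005e-04
  1.35116359e+00  3.74091929e-03] [0.50995011 0.29189048 0.30004637] (array([ 0.0008, -0.0004,  0.145 ]), array([0.0002, 0.0006, 0.0005]))
```

Emit:
carry_out(
  steps=[0,0,0.04,0,0,0,1,0,0,0.08,0,0,0,1,0,0,0.11,0,0,0,1,0.001,0,0.13,0,0,0,1,0.001,0,0.14,0,0,0,1,0.001,0,0.145,0,0,0,1,0.001,0,0.145,0,0,0,1,0.001,0,0.145,0,0,0,0.6,0.001,0,0.145,0,0,0,0.4,0.001,0,0.145,0,0,0,0.3,0.001,0,0.145,0,0,0,0.2,0.001,0,0.145,0,0,0,0.1,0.001,0,0.145,0,0,0,0,0.001,0,0.145,0,0,0,0,0.001,0,0.145,0,0,0,0],
)

```text
time_s: 13.7
eef_pos: [0.509, 0.293, 0.1552]
eef_rot: [-0.0, 0.588, 0.809, -0.0]
wrist_force: [-2.9, -1.3, 5.7]
opening: 0.15
grasp_force: 58.8
```

```bash
python3 - <<'E'
from g import *
o,p,r=cur();print(o["q"],p,o["wrist_force"],o["torque"],o["opening"],o["grasp_force"]);x=r.as_matrix()[:,0];print(np.degrees(np.arctan2(x[1],x[0])))
E
```

```text
[ 3.20388109e-01  3.80759930e-01  1.68282253e+00 -1.80270172e-07
  1.07904271e+00  5.84170392e-03] [0.50904661 0.29302775 0.15518941] [-2.8556747  -1.33736435  5.65375447] [-0.36283415  0.57546376 -0.06523648] 0.15019357992208945 58.80815863609314
108.02218656546545
```

Gripped flat on the bar. Turning it 1.085 rad counter-clockwise, then letting go and retreating.

Emit:
carry_out(
  steps=[0,0,0,0,0,-0.1,0,0,0,0,0,0,-0.2,0,0,0,0,0,0,-0.3,0,0,0,0,0,0,-0.4,0,0,0,0,0,0,-0.5,0,0,0,0,0,0,-0.6,0,0,0,0,0,0,-0.7,0,0,0,0,0,0,-0.8,0,0,0,0,0,0,-0.9,0,0,0,0,0,0,-1.0,0,0,0,0,0,0,-1.085,0,0,0,0,0,0,-1.085,0,0,0,0,0,0,-1.085,0],
)

```text
time_s: 15.0
eef_pos: [0.5078, 0.2916, 0.1551]
eef_rot: [-0.002, 0.085, 0.996, -0.002]
wrist_force: [-9.0, -8.9, 12.8]
opening: 0.15
grasp_force: 59.8
```

Emit:
carry_out(
  steps=[0,0,0,0,0,0,0.3,0,0,0,0,0,0,0.6,0,0,0,0,0,0,1,0,0,0,0,0,0,1,0,0,0,0,0,0,1,0,0,-0.03,0,0,0,1,0,0,-0.08,0,0,0,1,0,0,-0.13,0,0,0,1,0,0,-0.18,0,0,0,1,0.22,0,-0.2,0,0,0,1,0.22,0,-0.2,0,0,0,1,0.22,0,-0.2,0,0,0,1,0.22,0,-0.2,0,0,0,1,0.22,0,-0.2,0,0,0,1,0.22,0,-0.2,0,0,0,1,0.22,0,-0.2,0,0,0,1],
)

```text
time_s: 16.6
eef_pos: [0.2928, 0.3309, 0.3551]
eef_rot: [0.001, 0.085, 0.996, 0.0]
wrist_force: [0.8, -0.3, 0.4]
opening: 1.002
grasp_force: 0.0
```

```bash
python3 - <<'E'
from k import *
import d
o,p,r=cur();print(p,o["wrist_force"])
I={}
for c in("side","top"):
    im=np.mean([ctrl.camera(c).astype(float) for _ in range(4)],0).astype(np.uint8)[...,::-1].copy();I[c]=im;cv2.imwrite(f"pics/{c}4.png",im)
    for nm,h,r0,r1,s in(("long",.07,.033,.044,1),("skirt",.076,.023,.027,-1),("bar",.106,.004,.02,-1)):
        A,v=d.ann(c,im,h,r0,r1,2);k=np.argsort(s*v)[:5];print(c,nm,A[k],v[k].round())
z=np.hstack([crop(I["side"],255,226,24,8),crop(I["top"],222,208,24,8)]);cv2.imwrite("pics/z6.png",z)
E
```

```text
[0.29279043 0.33086369 0.35508866] [ 0.7540198  -0.30942756  0.43056762]
side long [-48 -50 -46 -52 -44] [42. 44. 44. 49. 51.]
side skirt [-170 -168 -166 -172 -164] [54. 54. 54. 54. 54.]
side bar [-122 -124 -120 -118 -126] [102. 102. 102. 101. 101.]
top long [ -10   -8  -12   -6 -130] [ 85.  99. 106. 136. 138.]
top skirt [-2 -4  0 -6 -8] [102.  97.  96.  91.  83.]
top bar [-10  -8  -6 -12  -4] [116. 115. 109. 109. 103.]
```

View pics/z6.png

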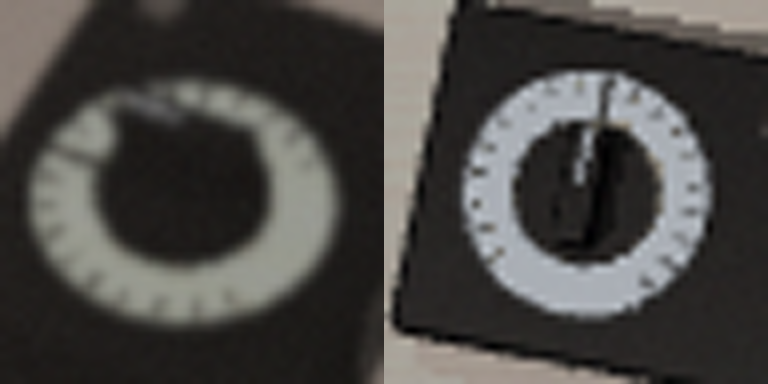

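Bar line (about −9 to −9.75°, from the picture and the gripper pose) matches the long mark (about −9.7°) in the top view: bar line (580,180)–(587,125), mark (603,115)–(608,80), the offset being parallax. Handing in.

```bash
python3 -c "
from bench import ctrl
print(ctrl.hand_in())"
```

```text
the job is handed in; nothing more can be done
None
```

Job handed in: the focus knob's white line and the lamp dial's white line each measured within about 1–2° of their marks, both are released, the loose parts were left alone, and the arm is clear (about 17 s of the 59 s used).

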